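# Put the washed filter unit back together on its manifold place

### The arm

A 7-joint arm with a two-finger parallel gripper is mounted at the origin on the work surface. World frame = base frame: x ahead of the robot, y to its left, z up, the work surface at z = 0. Lengths are in mm, angles in rad, forces in N, time in s.
With the tool pointing down it reaches from about 425 to 875 mm from the base axis. Payload 9.9 kg.
Tool frame: the origin (TCP) lies at the very end of the fingers, on their centre line; the grasp point (between the pads) lies 19 mm behind it; z points along the fingers, y is the line along which they close (so a half turn about z gives the same grasp; the last joint's range is limited). The gripper opens to 85 mm and grips with 20 to 120 N. Pads are 22 mm wide; open, the fingers measure 114 mm over their backs; the gripper's body (76 mm by 85 mm) begins 54 mm behind the grasp point. The pads swing forward as they close: fully open they stand 13 mm farther back than shut.
Start: joints at [1.226, 0.576, 0.025, 1.437, -0.015, 1.129, -0.057], TCP at [174.056, -652.176, 231.289] pointing down, gripper open.
Joint ranges: [-2.76, 2.76], [-0.34, 2.15], [-1.52, 1.57], [0.19, 2.46], [-1.09, 4.23], [0.17, 1.99], [-2.82, 2.82]. Speed limits (rad/s): [2.22, 2.22, 3.01, 3.01, 3.14, 3.14, 3.14].

### API

Orientations are given as a unit quaternion [x, y, z, w].
In Python, from cell import get_state, cams, manip, models gives the robot as it stands.
- The arm moves only by the tool arm_command, never from a script. Its argument "motion" is one flat list of numbers, 7 for each row, row after row: the opening, from 0 (shut) to 1 (fully open), then the shift along the tool's x, y, z in units of 40 mm (1.0 is 40 mm), then the turn, a rotation vector about the tool's x, y, z in units of 6 degrees (1.0 is 6 degrees). A call has 1 to 10 rows; each row is the pose to reach, as a shift and turn from the pose commanded when the call began, along the tool's axes at that moment; what a row does not reach only later rows make up. A row lasts 1/12 s, in which the tool goes at most 41.7 mm and 7.16 degrees, less where a joint would pass 70% of its speed; a pose out of reach is approached as far as the arm can. A call with a gripper value outside its range is refused whole. The fingers move at their own pace and stop on an object; "grip_force" is the grip in N (left out, the last holds). Time passes only in rows, so rows that repeat a pose let the fingers close. It gives the time, the measured TCP pose, the force, the opening and the grip force at its end, in the units of the state.
- get_state(): the state, without advancing time (a new reading comes with each control period).
- cams.capture(name): name is "scene" or "top" or "wrist"; returns a dict with "image" (480x640x3 uint8, blue, green, red), "camera_matrix" (3x3 intrinsics, pixels), "eye" and "attitude" of the camera in the world; the wrist camera has in their place "mount" (4x4, takes a point from camera to tool coordinates, whose origin is the TCP and whose axes are the flange's). Camera axes: x right, y down, z forward; pixel columns grow to the right and rows downward; lengths in mm; the calibration is good to about 2 mm. The wrist camera is an equidistant fisheye: a pixel r from the principal point sees the ray r / f radians off the axis. A picture is of the moment at which its call begins: read the wrist's pose just before it. There is no depth.
- manip.close_job(): hands the job in; it is judged then, once.
Trained networks look in a picture, given as the dict that the camera call returned (one of the last four; its "shot" number tells which), for a name from the list of things; names that differ only in an ending like _2 or _b are one class to them, and where a whole thing is asked for, a point or a joint stands for the part that bears it (a point fixed in the world has none). Each returns a list of dicts, best first, with "conf" (0 to 1); they miss things now and then, are a little off and sometimes report something else, mostly with a low value. They report only what shows in the picture. A call takes as long as a camera call. They do not tell look-alikes from the thing itself.
- models.search_frame(name, picture): "box" ([left, top, right, bottom] in pixels, round what is visible of it).
- models.place_of(name, picture): "pixel" ([column, row] in pixels: a listed point, or the origin of a listed thing).
The state is a dict: "time": time; "joint_pos": joint angles; "joint_vel": joint speeds; "joint_efforts": joint torques, N m; "tool_pos": TCP position; "eef_rot": TCP orientation; "wrist_force": force on the tool from outside, world axes, zero at the start; "wrist_torque": the same for the moment, N m; "opening": opening from 0.0 (shut) to 1.0 (fully open); "grip_force": force on a finger pad.
Only numpy, scipy, OpenCV 4.12 (cv2) and the standard library are available. Lean on these libraries where they do the work, as an engineer would, in place of code of your own. Each camera call takes 0.05 s, during which the arm holds its last target. There are 200 camera calls.

### The job

The washed parts of one membrane-filter unit are lying about the bench. Put the unit together on the free place of the vacuum manifold, built up from below in this order: the base over the cone, the drilled support plate on the base, the funnel over the plate, and the lid on the funnel, each part fully home and upright like the two finished units. Leave those two units as they stand and do not knock over the bottles or the beaker.

Things in the scene. Friction and masses are not known exactly. Their poses are not given: they have to be found in the camera images.
- base_centre (a point): Base: plain steel puck with two dark grooves round it, 41 mm high, right way up on the bench. Point on its axis, 20 mm above its underside. 60 mm across (grip here) up to its flat top at 36 mm, with a central boss 40 mm across, 5 mm high. Under it a socket 32 mm across, 27 mm deep slips over the place's cone until the underside rests on the collar. 0.2 to 0.3 kg.
- plate_centre (a point): Support plate: grey metal disc, duller than the rest,, small drilled holes on top, 52 mm across, 14 mm thick, lying holes up on the bench; grip its edge. Point at its centre, 7 mm above its underside. A recess below, 44 mm across and 6 mm deep, fits over the base's boss; the plate's rim then rests on the base's flat top, 36 mm above the base's underside. About 0.07 kg.
- funnel_centre (a point): Funnel: steel tube open at both ends, 60 mm high, standing right way up. Point on its axis at half height (30 mm). Body 54 mm across (grip here), 44 inside; skirt 64 mm across, lowest 14 mm; rim 58 mm, top 5 mm. Skirt's bore, 57 mm across and 9 deep, slips over the plate till its ledge rests on the plate; funnel's lower edge then 5 mm above plate's underside. 0.17 kg.
- lid_centre (a point): Lid: steel disc 62 mm across with an upright knob, knob up. Point in mid-knob, 25 mm above the lid's underside. It stands on a plug 38 mm across, 7 mm high, that drops into the funnel's top; the disc then rests on the rim. Disc 7 to 12 mm above the underside; knob 18 mm across from 17 to 31 mm, top at 34. Grip the knob from above, fingertips clear of the disc. 0.12 kg.
- place_seat (a point): Free place of the fixed vacuum manifold: a steel tube 50 mm thick, 400 long on feet, with three places in a row 130 mm apart; the others carry finished units. Point at the centre of its flat collar top (52 mm across, black sealing ring at the edge), 95 mm above the bench, where the base rests; z up, y along the row. A cone, 28 mm across tapering to 18, rises 24 mm above it.
- unit_a: A finished filter unit (base, plate, funnel, lid), the pattern to follow, standing loose on another place of the manifold; leave it alone. Origin at the centre of its underside, 95 mm above the bench; 128 mm high and up to 64 mm across, so its top is 223 mm above the bench.
- unit_b: The second finished filter unit, the same as unit_a, on the remaining place.
- amber_bottle_centre (a point): Amber glass reagent bottle with a blue cap, 72 mm across and 150 mm high, standing loose on the bench; not needed. The point is on its axis 75 mm up.
- wash_bottle_centre (a point): White wash bottle with a red cap and a bent spout, 68 mm across, about 200 mm high with the spout, standing loose on the bench; not needed. The point is on its axis 70 mm up.
- beaker_centre (a point): Small glass beaker, 44 mm across and 60 mm high, standing loose on the bench; not needed. The point is on its axis 30 mm up.
There are look-alikes about, which are no part of the job. Leave any brown look-alike of the part that bears base_centre alone.

How it is judged (in metres and radians):
At the end, for the whole second after the job is handed in: On the free place, each part fully down and upright (listed points 20, 43, 71 and 119 mm above the collar for base, plate, funnel and lid, within 3 mm; tilt under 0.08 rad), axes within 4 mm base to place, 4 plate to base, 5 funnel to plate, 6 lid to funnel; all at rest (horizontal distance between base_centre and place_seat below 0.004 m and z of base_centre in the frame of place_seat between 0.017 and 0.023 m and angle between each of base_centre, plate_centre, funnel_centre, lid_centre's own z axis and vertical below 0.08 rad and linear speed of each of base, plate, funnel, lid below 0.02 m/s and horizontal distance between plate_centre and base_centre below 0.004 m and z of plate_centre in the frame of place_seat between 0.04 and 0.046 m and horizontal distance between funnel_centre and plate_centre below 0.005 m and z of funnel_centre in the frame of place_seat between 0.068 and 0.074 m and horizontal distance between lid_centre and funnel_centre below 0.006 m and z of lid_centre in the frame of place_seat between 0.116 and 0.122 m); the robot touches nothing.
It fails at once if one of the two finished units is shifted, lifted or tilted (distance of any of unit_a, unit_b from where it was at the start of the episode above 0.015 m or angle between any of unit_a, unit_b's own z axis and vertical above 0.15 rad).
It fails at once if a bottle or the beaker is knocked over (angle between any of amber_bottle_centre, wash_bottle_centre, beaker_centre's own z axis and vertical above 0.6 rad).
It also fails if it takes over 112 s, if anything falls off the work surface, if the arm or the gripper's body presses on something with over 40 N, if the wrist force passes 120 N, or if a joint passes its speed limit or range.

## Working session

There is one attempt and no reset: what is moved stays moved. The work goes in short steps, Python scripts to look and compute and a tool call to move; the robot and the scene stay as the last step left them, time stands still between calls to the robot, and variables do not carry over. Pictures are saved under pics/ and viewed, at most 14 in all, crops included, and the job is handed in when it is done.

Besides the shell and the picture viewer there is one more tool, called by a JSON object that holds its "method" and its "body", one argument or row to a line. arm_command: Moves the arm, as the interface text tells. Its arguments: {"type":"object","properties":{"motion":{"type":"array"},"grip_force":{"type":"number"}},"required":["motion"]}

```bash
mkdir -p pics; ls
cat > h.py <<'E'
import numpy as np, cv2
from scipy.spatial.transform import Rotation as R
from cell import get_state, cams, manip, models
def save(p,n): cv2.imwrite(f'pics/{n}.png',p['image'])
def Rc(p):
    a=np.array(p['attitude'],float)
    return a if a.shape==(3,3) else R.from_quat(a).as_matrix()
def ray(p,px):
    K=np.array(p['camera_matrix']); v=np.linalg.inv(K)@[px[0],px[1],1]
    return np.array(p['eye'],float),Rc(p)@v
def on_z(p,px,z):
    o,d=ray(p,px); return o+d*(z-o[2])/d[2]
def proj(p,X):
    c=Rc(p).T@(np.array(X,float)-np.array(p['eye'])); u=np.array(p['camera_matrix'])@c; return u[:2]/u[2]
E
python3 - <<'E'
from h import *
s=get_state(); print(s)
H=dict(base_centre=20,plate_centre=7,funnel_centre=30,lid_centre=25,place_seat=95,unit_a=95,amber_bottle_centre=75,wash_bottle_centre=70,beaker_centre=30)
for c in ['top','scene']:
    p=cams.capture(c); save(p,c+'0'); print(c,p['camera_matrix'],p['eye'],p['attitude'],p['shot'])
    for n,z in H.items():
        for d in models.place_of(n,p)[:4]:
            print(c,n,round(d['conf'],2),np.round(d['pixel'],1),on_z(p,d['pixel'],z).round(0))
E
```

```text
pics
{'time': 0.0, 'joint_pos': array([ 1.22614484,  0.57656903,  0.02484901,  1.43789797, -0.01498379,
        1.12901073, -0.05649714]), 'joint_vel': array([-0.00011989, -0.00089403, -0.00075205,  0.00017526, -0.00088991,
        0.00092972,  0.00048277]), 'joint_efforts': array([-9.10932577e-04, -7.65762877e+01,  2.24977344e+00, -2.85967433e+01,
        1.51929643e-02,  1.26833588e-02,  7.22913637e-05]), 'tool_pos': array([ 173.96545503, -651.72797978,  230.42150897]), 'eef_rot': array([ 9.91503659e-01,  1.30076019e-01, -1.63560171e-04, -8.34331327e-04]), 'wrist_force': array([0.23315378, 0.3983223 , 0.41941843]), 'wrist_torque': array([-0.02829853, -0.00264979,  0.02304243]), 'grip_force': 0.0, 'opening': 1.0002755155989809}
top [[450.52968474   0.         322.99728069]
 [  0.         450.52968474 241.18336276]
 [  0.           0.           1.        ]] [ 419.74155653    8.16384205 1033.54694649] [-0.70461282  0.70764526 -0.03694744  0.03733431] 1
top base_centre 0.91 [435.6 207.3] [ 603. -249.   20.]
top base_centre 0.86 [410.  333.1] [ 321. -183.   20.]
top base_centre 0.85 [39
[... 947 characters left out ...]
41.6] [ 594. -260.   20.]
scene base_centre 0.63 [312.5 258.6] [460. -57.  20.]
scene base_centre 0.54 [324.7 225.4] [ 320. -185.   20.]
scene plate_centre 0.82 [390.  346.4] [505. 328.   7.]
scene funnel_centre 0.69 [279.  236.5] [ 485. -201.   30.]
scene funnel_centre 0.65 [344.5 277. ] [446.  76.  30.]
scene lid_centre 0.56 [268.2 216.7] [ 446. -330.   25.]
scene place_seat 0.41 [246.1 249.7] [ 646. -110.   95.]
scene unit_a 0.9 [270.6 271.6] [643.  13.  95.]
scene unit_a 0.56 [297.1 295.2] [639. 131.  95.]
scene amber_bottle_centre 0.85 [355.1 385.9] [689. 414.  75.]
scene wash_bottle_centre 0.86 [197.6 214.5] [ 660. -402.   70.]
scene beaker_centre 0.51 [278.1 236.9] [ 488. -200.   30.]
```

Run:
```python
import cv2
a=cv2.imread('pics/top0.png')[140:360,110:540]; cv2.imwrite('pics/top0c.png',cv2.resize(a,None,fx=1.86,fy=1.86,interpolation=cv2.INTER_CUBIC))
a=cv2.imread('pics/scene0.png')[150:420,160:440]; cv2.imwrite('pics/scene0c.png',cv2.resize(a,None,fx=2.2,fy=2.2,interpolation=cv2.INTER_CUBIC))
```

```text
(no output)
```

View pics/top0c.png

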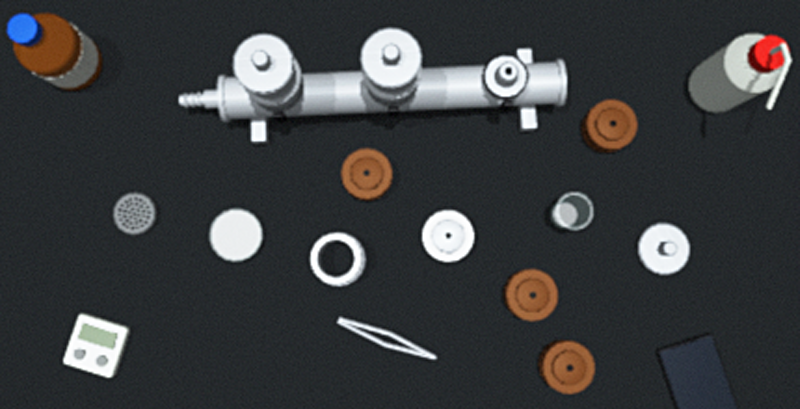

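View pics/scene0c.png

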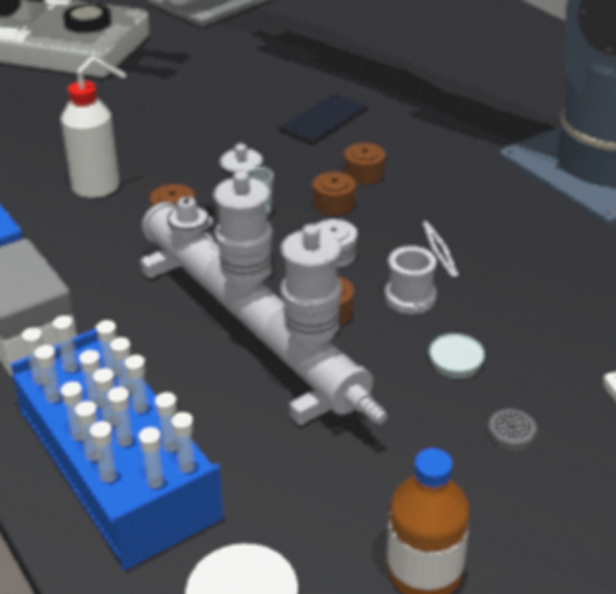

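The steel base is at crop px (448,236), about (460,-57) mm; the four brown pucks are look-alikes. The drilled plate is at (134,213) and the white disc beside it is a dish. The funnel is at (337,260), the lid at (664,248), and the free place with its cone at (507,72).

```bash
cat >> h.py <<'E'
def to(t,yaw=np.pi/2):
    "shift/turn in move units from the measured pose to TCP t, pointing down, tool x at yaw"
    s=get_state(); Q=R.from_quat(s['eef_rot'])
    T=R.from_euler('z',yaw)*R.from_euler('x',np.pi)
    sh=Q.inv().apply(np.array(t,float)-s['tool_pos'])/40
    rv=np.degrees((Q.inv()*T).as_rotvec())/6
    print('t',round(s['time'],2),'tcp',s['tool_pos'].round(1),'shift',sh.round(3),'turn',rv.round(3))
E
python3 - <<'E'
from h import *
p=cams.capture('top'); q=cams.capture('scene')
print('cone top',on_z(p,(383.1,178.7),119),'base boss',on_z(p,(350.9,266.9),41), 'lid knob',on_z(p,(110+668/1.86,140+248/1.86),34),'plate',on_z(p,(110+134/1.86,140+213/1.86),14),'funnel rim',on_z(p,(110+336/1.86,140+257/1.86),60))
w=cams.capture('wrist'); print(w['mount'],w['camera_matrix'])
to([460,-57,200])
E
```

```text
cone top [ 645.81376144 -116.58337593  119.        ] base boss [467.23744223 -52.71263064  41.        ] lid knob [ 452.21510737 -314.72071268   34.        ] plate [498.25843426 328.44761281  14.        ] funnel rim [442.61365775  78.51608691  60.        ]
[[-3.81084286e-04 -9.49685085e-01 -3.13206154e-01  7.94867798e+01]
 [ 9.99999726e-01 -1.62947995e-04 -7.22638743e-04  5.48341494e-02]
 [ 6.35242921e-04 -3.13206343e-01  9.49684886e-01 -1.42010942e+02]
 [ 0.00000000e+00  0.00000000e+00  0.00000000e+00  1.00000000e+00]] [[371.64829954   0.         321.72736317]
 [  0.         371.64829954 244.7764146 ]
 [  0.           0.           1.        ]]
t 1.15 tcp [ 174.  -652.2  231.3] shift [ 10.744 -12.533   0.782] turn [ -0.      0.    -12.509]
```

{"method": "arm_command", "body": {
  "motion": [1,10.88,-12.55,1.53,0,0,-12.51,1,10.88,-12.55,1.53,0,0,-12.51,1,10.88,-12.55,1.53,0,0,-12.51,1,10.88,-12.55,1.53,0,0,-12.51,1,10.88,-12.55,1.53,0,0,-12.51,1,10.88,-12.55,1.53,0,0,-12.51,1,10.88,-12.55,1.53,0,0,-12.51,1,10.88,-12.55,1.53,0,0,-12.51,1,10.88,-12.55,1.53,0,0,-12.51,1,10.88,-12.55,1.53,0,0,-12.51]
}}

```text
time: 1.98
tool_pos: [356.3, -277.5, 193.3]
eef_rot: [0.726, 0.688, -0.0, 0.001]
wrist_force: [1.6, -0.3, -0.2]
opening: 1.004
grip_force: 0.0
```

```bash
python3 -c "
from h import *
to([465,-55,170])"
```

```text
t 1.98 tcp [ 356.3 -277.5  193.3] shift [5.702 2.411 0.581] turn [ 0.007  0.008 -0.517]
```

{"method": "arm_command", "body": {
  "motion": [1,5.7,2.4,0.58,0,0,-0.5,1,5.7,2.4,0.58,0,0,-0.5,1,5.7,2.4,0.58,0,0,-0.5,1,5.7,2.4,0.58,0,0,-0.5,1,5.7,2.4,0.58,0,0,-0.5,1,5.7,2.4,0.58,0,0,-0.5,1,5.7,2.4,0.58,0,0,-0.5,1,5.7,2.4,0.58,0,0,-0.5,1,5.7,2.4,0.58,0,0,-0.5]
}}

```text
time: 2.73
tool_pos: [465.0, -57.7, 169.8]
eef_rot: [0.71, 0.705, -0.0, -0.0]
wrist_force: [0.4, -0.4, -0.8]
opening: 0.999
grip_force: 0.0
```

```bash
cat >> h.py <<'E'
def wray(w,s,px):
    K=np.array(w['camera_matrix']); v=(np.array(px)-K[:2,2])/K[0,0]; r=np.hypot(*v)
    d=np.r_[v/r*np.sin(r),np.cos(r)] if r>1e-9 else np.array([0,0,1.])
    M=np.array(w['mount']); Q=R.from_quat(s['eef_rot'])
    return s['tool_pos']+Q.apply(M[:3,3]),Q.apply(M[:3,:3]@d)
def w_on_z(w,s,px,z):
    o,d=wray(w,s,px); return o+d*(z-o[2])/d[2]
def wproj(w,s,X):
    M=np.array(w['mount']); Q=R.from_quat(s['eef_rot'])
    c=(np.atleast_2d(Q.inv().apply(np.array(X,float)-s['tool_pos']))-M[:3,3])@M[:3,:3]
    r=np.arctan2(np.hypot(c[:,0],c[:,1]),c[:,2]); h=np.hypot(c[:,0],c[:,1])
    K=np.array(w['camera_matrix']); return K[:2,2]+c[:,:2]/h[:,None]*r[:,None]*K[0,0]
def look(name,z,n):
    s=get_state(); w=cams.capture('wrist'); save(w,n)
    for d in models.place_of(name,w)[:4]: print(name,round(d['conf'],2),np.round(d['pixel'],1),w_on_z(w,s,d['pixel'],z).round(1))
    return w,s
def circ(w,s,c,rad):
    "overlay circle of radius rad about world c"
    a=np.linspace(0,2*np.pi,72); P=wproj(w,s,np.c_[c[0]+rad*np.cos(a),c[1]+rad*np.sin(a),0*a+c[2]])
    cv2.polylines(w['image'],[np.int32(P*8)],True,(0,0,255),1,cv2.LINE_AA,3)
E
python3 - <<'E'
from h import *
w,s=look('base_centre',20,'w1')
print(s['tool_pos'],s['time'])
E
```

```text
base_centre 0.85 [325.9 220. ] [467.4 -52.5  20. ]
base_centre 0.79 [420.5 104.6] [542.3  41.7  20. ]
base_centre 0.73 [452.3 400.4] [ 604.4 -252.6   20. ]
base_centre 0.67 [173.  353.9] [ 313.  -188.5   20. ]
[465.04746283 -57.69342492 169.81053594] 2.7333
```

View pics/w1.png

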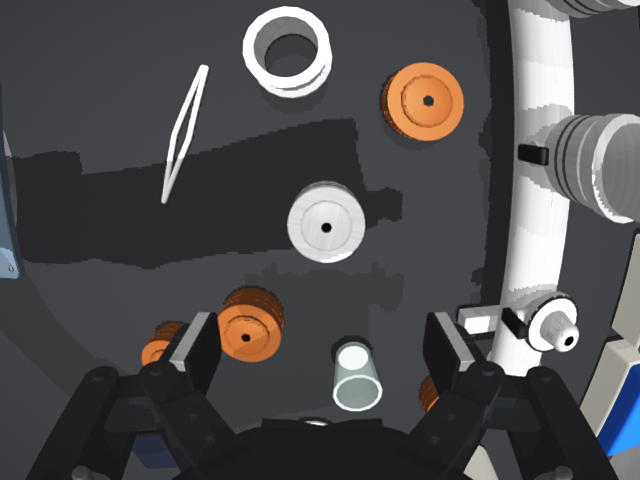

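The wrist view shows the steel base with its boss hole at px (326,228), the funnel rim at (287,45), the cone top at (569,341) and a brown look-alike at (428,100).

Run:
```python
from h import *
s=get_state(); w=cams.capture('wrist')
b=w_on_z(w,s,(326.3,227.5),41); print('base',b,'cone',w_on_z(w,s,(569,341),119),'funnel',w_on_z(w,s,(287,44),60),'rim of base l/r', w_on_z(w,s,(287.5,222),36),w_on_z(w,s,(365.5,222),36))
to([b[0],b[1],4])
```

```text
base [467.23263136 -54.33081185  41.        ] cone [ 645.93363913 -119.04809354  119.        ] funnel [442.1275351   78.66289985  60.        ] rim of base l/r [437.47314757 -50.99234287  36.        ] [497.52355324 -51.56442834  36.        ]
t 2.88 tcp [464.8 -59.  170. ] shift [0.12  0.06  4.149] turn [-0.002  0.006 -0.099]
```

{"method": "arm_command", "body": {
  "motion": [1,0.15,0.065,2,0,0,-0.1,1,0.15,0.065,3,0,0,-0.1,1,0.15,0.065,3.6,0,0,-0.1,1,0.15,0.065,4.0,0,0,-0.1,1,0.15,0.065,4.15,0,0,-0.1,1,0.15,0.065,4.15,0,0,-0.1,0.6,0.15,0.065,4.15,0,0,-0.1,0.6,0.15,0.065,4.15,0,0,-0.1,0.6,0.15,0.065,4.15,0,0,-0.1,0.6,0.15,0.065,4.15,0,0,-0.1],
  "grip_force": 40
}}

```text
time: 3.72
tool_pos: [469.1, -52.0, 6.2]
eef_rot: [0.707, 0.708, 0.001, 0.002]
wrist_force: [-1.0, 0.0, 6.4]
opening: 0.695
grip_force: 41.6
```

{"method": "arm_command", "body": {
  "motion": [0.6,0,0,-1,0,0,0,0.6,0,0,-2,0,0,1.2,0.6,0,0,-3,0,0,2.4,0.6,0,0,-3.6,0,0,3.6,0.6,0,0,-3.7,0,0,4.8,0.6,0,0,-3.7,0,0,6,0.6,0,0,-3.7,0,0,7.2,0.6,0,0,-3.7,0,0,8.4,0.6,0,0,-3.7,0,0,9.6,0.6,0,0,-3.7,0,0,10.8]
}}

```text
time: 4.55
tool_pos: [468.1, -51.4, 153.9]
eef_rot: [0.976, 0.219, 0.002, 0.0]
wrist_force: [0.2, 0.3, -1.9]
opening: 0.697
grip_force: 45.3
```

```bash
python3 -c "
from h import *
print(get_state()['joint_pos'].round(2),get_state()['opening'],get_state()['grip_force'])
to([600,-117,150],0)"
```

```text
[ 0.1   0.37 -0.12  2.06  0.07  0.71 -1.2 ] 0.6966156198460204 45.32745678909123
t 4.55 tcp [468.1 -51.4 153.9] shift [2.279 2.892 0.107] turn [ 1.000e-03 -2.900e-02  4.221e+00]
```

{"method": "arm_command", "body": {
  "motion": [0.6,0.8,0.8,0.03,0,0,1.1,0.6,1.6,1.6,0.06,0,0,2.2,0.6,2.4,2.4,0.1,0,0,3.3,0.6,2.9,3.0,0.1,0,0,4.2,0.6,3.3,3.38,0.1,0,0,4.22,0.6,3.32,3.38,0.1,0,0,4.22,0.6,3.32,3.38,0.1,0,0,4.22,0.6,3.32,3.38,0.1,0,0,4.22,0.6,3.32,3.38,0.1,0,0,4.22]
}}

```text
time: 5.3
tool_pos: [645.2, -115.2, 148.9]
eef_rot: [1.0, 0.004, 0.0, -0.0]
wrist_force: [0.2, 0.3, -1.2]
opening: 0.694
grip_force: 45.3
```

Run:
```python
from h import *
w,s=look('place_seat',95,'w2'); c=look('base_centre',0,'w2b')
p=cams.capture('top'); save(p,'t2'); q=cams.capture('scene'); save(q,'s2')
a=cv2.resize(q['image'][190:290,190:330],None,fx=4,fy=4,interpolation=cv2.INTER_CUBIC); cv2.imwrite('pics/s2c.png',np.hstack([a,cv2.resize(p['image'][130:230,330:390],None,fx=4,fy=4,interpolation=cv2.INTER_CUBIC)]))
to([646,-117,150],0)
```

```text
base_centre 0.96 [483.2 284.7] [ 591.6 -263.8    0. ]
base_centre 0.72 [151.1 338.4] [529.3  54.7   0. ]
base_centre 0.57 [323.9 335.8] [ 541.3 -117.9    0. ]
t 5.6 tcp [ 646.  -115.4  148.2] shift [-0.001  0.039 -0.044] turn [-0.001 -0.002  0.066]
```

View pics/w2.png

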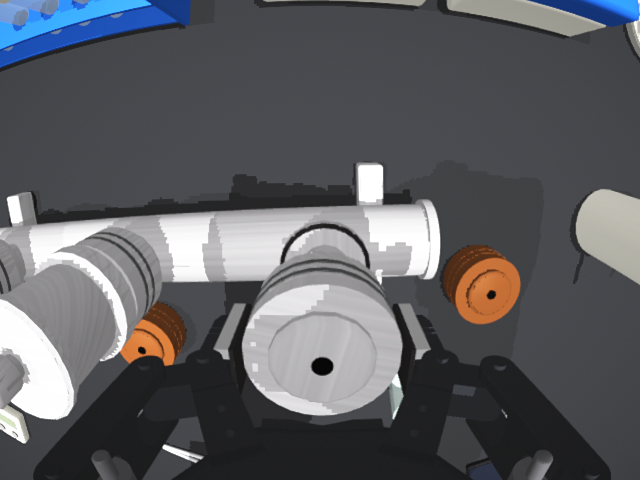

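The held base hangs between the pads with its hole at px (322,366). The collar's black ring shows behind it, with top at (325,224) and sides at (282,262) and (369,262).

Run:
```python
from h import *
from scipy.optimize import least_squares
s=get_state(); w=cams.capture('wrist'); im=w['image'].copy()
h=w_on_z(w,s,(322,366),s['tool_pos'][2]-6+41); print('held axis',h,'rel tcp',h-s['tool_pos'])
for px in [(282,262),(325,224),(369,262),(296,236),(356,236)]: print(px,w_on_z(w,s,px,95).round(1))
circ(w,s,(646,-117,95),26); circ(w,s,(h[0],h[1],h[2]-5),30)
cv2.imwrite('pics/w3.png',cv2.resize(w['image'][200:440,200:440],None,fx=2.4,fy=2.4,interpolation=cv2.INTER_CUBIC))
```

```text
held axis [ 645.05940131 -115.72697687  183.22641585] rel tcp [-0.96921518 -0.28446607 35.        ]
(282, 262) [650.8 -93.1  95. ]
(325, 224) [ 673.1 -117.2   95. ]
(369, 262) [ 651.1 -142.3   95. ]
(296, 236) [ 666.1 -101.3   95. ]
(356, 236) [ 666.4 -134.3   95. ]
```

View pics/w3.png

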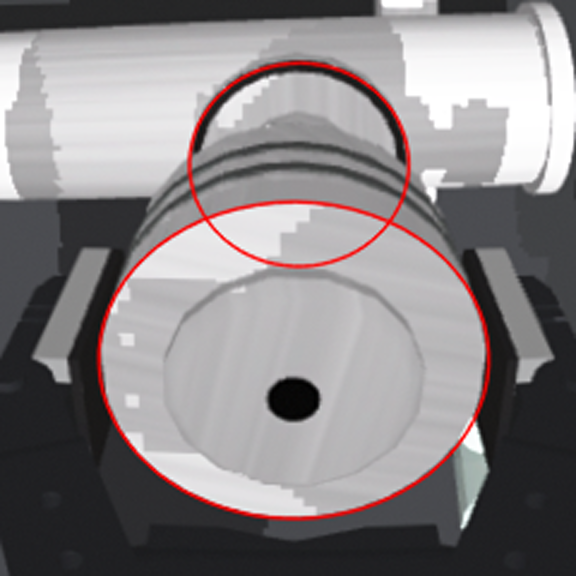

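{"method": "arm_command", "body": {
  "motion": [0.6,0.025,0.043,0.1,0,0,0,0.6,0.025,0.043,0.3,0,0,0,0.6,0.025,0.043,0.5,0,0,0,0.6,0.025,0.043,0.7,0,0,0,0.6,0.025,0.043,0.9,0,0,0,0.6,0.025,0.043,1.05,0,0,0,0.6,0.025,0.043,1.12,0,0,0,0.6,0.025,0.043,1.16,0,0,0,0.6,0.025,0.043,1.16,0,0,0]
}}

```text
time: 6.4
tool_pos: [647.0, -117.3, 101.6]
eef_rot: [1.0, 0.003, -0.0, -0.0]
wrist_force: [0.1, -0.3, -2.2]
opening: 0.694
grip_force: 45.3
```

{"method": "arm_command", "body": {
  "motion": [0.6,0,0,0.03,0,0,0,0.6,0,0,0.03,0,0,0,1,0,0,0.03,0,0,0,1,0,0,0.03,0,0,0,1,0,0,0.03,0,0,0,1,0,0,0.03,0,0,0]
}}

```text
time: 6.9
tool_pos: [647.4, -117.3, 100.2]
eef_rot: [1.0, 0.003, 0.0, -0.0]
wrist_force: [0.9, -0.4, -0.1]
opening: 1.001
grip_force: 0.0
```

Run:
```python
from h import *
w,s=look('base_centre',115,'w4'); print(s['tool_pos'],s['opening'],s['wrist_force'])
circ(w,s,(646,-117.4,131),30);circ(w,s,(646,-117.4,136),20)
cv2.imwrite('pics/w4.png',cv2.resize(w['image'][200:480,200:440],None,fx=2.1,fy=2.1,interpolation=cv2.INTER_CUBIC))
```

```text
base_centre 0.94 [322.7 339.3] [ 644.8 -117.9  115. ]
base_centre 0.88 [503.3 313.6] [ 654.6 -194.8  115. ]
base_centre 0.64 [127.9 369.7] [621.7 -25.4 115. ]
[ 647.4175673  -117.32773201  100.23758923] 1.0012814266023544 [ 0.94127136 -0.37927145 -0.11457887]
```

View pics/w4.png

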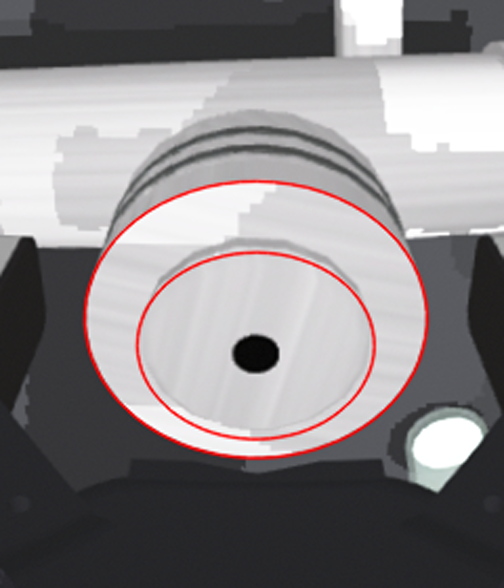

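{"method": "arm_command", "body": {
  "motion": [1,0,0,-0.8,0,0,0,1,-0.2,0,-1.6,0,0,0,1,-1.1,0,-1.8,0,0,0,1,-2.0,0,-1.8,0,0,0,1,-2.8,-0.5,-1.8,0,0,0,1,-3.5,-1.2,-1.8,0,0,0,1,-3.73,-2.2,-1.8,0,0,0,1,-3.73,-3.2,-1.8,0,0,0,1,-3.73,-4.2,-1.8,0,0,0,1,-3.73,-5.2,-1.8,0,0,0]
}}

```text
time: 7.83
tool_pos: [496.4, 91.3, 172.7]
eef_rot: [1.0, 0.003, 0.0, -0.0]
wrist_force: [0.6, 1.0, 0.5]
opening: 0.998
grip_force: 0.0
```

```bash
python3 -c "
from h import *
to([498,328,120],0)"
```

```text
t 7.83 tcp [496.4  91.3 172.7] shift [ 0.075 -5.917  1.319] turn [-0.002 -0.009  0.058]
```

{"method": "arm_command", "body": {
  "motion": [1,0.03,-1,0.3,0,0,0,1,0.03,-2,0.6,0,0,0,1,0.03,-3,0.9,0,0,0,1,0.03,-4,1.2,0,0,0,1,0.03,-5,1.32,0,0,0,1,0.03,-5.7,1.32,0,0,0,1,0.03,-5.92,1.32,0,0,0,1,0.03,-5.92,1.32,0,0,0,1,0.03,-5.92,1.32,0,0,0]
}}

```text
time: 8.58
tool_pos: [496.3, 325.7, 119.3]
eef_rot: [1.0, 0.003, -0.0, 0.0]
wrist_force: [-1.0, -0.3, 0.2]
opening: 0.998
grip_force: 0.0
```

Run:
```python
from h import *
w,s=look('plate_centre',7,'w5'); print(s['tool_pos'])
circ(w,s,(498,328,14),26)
cv2.imwrite('pics/w5.png',cv2.resize(w['image'][180:480,180:460],None,fx=1.9,fy=1.9,interpolation=cv2.INTER_CUBIC))
to([498,328,-2],0)
```

```text
plate_centre 0.76 [319.1 235.6] [498.8 327.4   7. ]
[496.32257562 325.69160216 119.31537839]
t 8.68 tcp [496.9 324.1 119.6] shift [ 0.028 -0.1    3.04 ] turn [ 0.012 -0.002  0.041]
```

View pics/w5.png

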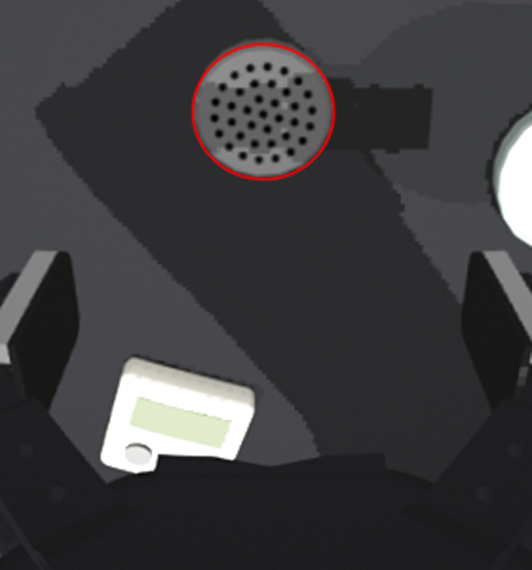

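{"method": "arm_command", "body": {
  "motion": [1,0.03,-0.05,0.8,0,0,0,1,0.03,-0.05,1.6,0,0,0,1,0.03,-0.05,2.2,0,0,0,1,0.03,-0.05,2.4,0,0,0,1,0.03,-0.05,2.5,0,0,0,1,0.03,-0.05,2.5,0,0,0]
}}

```text
time: 9.18
tool_pos: [497.9, 327.4, 19.6]
eef_rot: [1.0, 0.003, -0.0, 0.0]
wrist_force: [0.4, -0.4, 0.0]
opening: 0.997
grip_force: 0.0
```

Run:
```python
from h import *
w,s=look('plate_centre',7,'w6'); print(s['tool_pos'])
to([498.4,328,-2],0)
w,s=look('plate_centre',7,'w6')
to([498.4,328,-2],0)
```

```text
plate_centre 0.57 [320.8 300.2] [499.3 327.7   7. ]
[497.94530652 327.3962841   19.63408278]
t 9.28 tcp [498.5 328.4  20.9] shift [-0.003  0.011  0.572] turn [-0.009 -0.016  0.056]
t 9.38 tcp [498.4 328.8  21. ] shift [-0.001  0.022  0.576] turn [-0.014 -0.019  0.06 ]
```

{"method": "arm_command", "body": {
  "motion": [1,0,0.01,0.3,0,0,0,1,0,0.01,0.55,0,0,0,1,0,0.01,0.55,0,0,0,0.5,0,0.01,0.55,0,0,0,0.5,0,0.01,0.55,0,0,0,0.5,0,0.01,0.55,0,0,0,0.5,0,0.01,0.55,0,0,0,0.5,0,0.01,0.55,0,0,0],
  "grip_force": 35
}}

```text
time: 10.05
tool_pos: [497.6, 328.2, -2.0]
eef_rot: [1.0, 0.003, 0.0, -0.0]
wrist_force: [-0.6, -0.5, 4.6]
opening: 0.584
grip_force: 36.7
```

{"method": "arm_command", "body": {
  "motion": [0.5,0,0,-0.5,0,0,0,0.5,0,0,-1.4,0,0,0,0.5,0,0.3,-2.3,0,0,0,0.5,0,1.1,-3.0,0,0,0,0.5,0,2,-3.6,0,0,0,0.5,0,3,-4.0,0,0,0,0.5,0,4,-4.2,0,0,0,0.5,0,5,-4.2,0,0,0,0.5,0,6,-4.2,0,0,0,0.5,0,7,-4.2,0,0,0]
}}

```text
time: 10.88
tool_pos: [499.1, 46.0, 166.1]
eef_rot: [1.0, 0.003, 0.001, -0.0]
wrist_force: [0.9, -0.3, -0.4]
opening: 0.583
grip_force: 36.9
```

{"method": "arm_command", "body": {
  "motion": [0.5,0,1,0,0,0,0,0.5,0,2,0,0,0,0,0.5,0.5,3,0,0,0,0,0.5,1.3,3.7,0,0,0,0,0.5,2.2,4.1,0,0,0,0,0.5,3.1,4.14,0,0,0,0,0.5,3.6,4.14,0,0,0,0,0.5,3.71,4.14,0,0,0,0,0.5,3.71,4.14,0,0,0,0,0.5,3.71,4.14,0,0,0,0]
}}

```text
time: 11.72
tool_pos: [647.9, -116.4, 165.0]
eef_rot: [1.0, 0.003, -0.001, -0.0]
wrist_force: [-0.9, -0.2, -1.1]
opening: 0.583
grip_force: 36.9
```

Run:
```python
from h import *
w,s=look('plate_centre',170,'w7'); print(s['tool_pos'],s['grip_force'])
w,s=look('plate_centre',170,'w7'); print(s['tool_pos'])
c=s['tool_pos']; circ(w,s,(c[0]+.6,c[1],c[2]+16),26); circ(w,s,(646.3,-117.4,131),30)
cv2.imwrite('pics/w7.png',cv2.resize(w['image'][200:480,200:440],None,fx=2.1,fy=2.1,interpolation=cv2.INTER_CUBIC))
to([646.3,-117.4,130],0)
```

```text
plate_centre 0.61 [323.6 324.3] [ 646.6 -117.4  170. ]
[ 647.87687087 -116.39736054  165.03081663] 36.88983656466007
plate_centre 0.61 [322.3 324. ] [ 646.2 -116.9  170. ]
[ 647.6266206  -116.47460615  165.61086409]
t 11.92 tcp [ 648.  -116.5  165.9] shift [-0.042  0.022  0.898] turn [0.001 0.001 0.063]
```

View pics/w7.png

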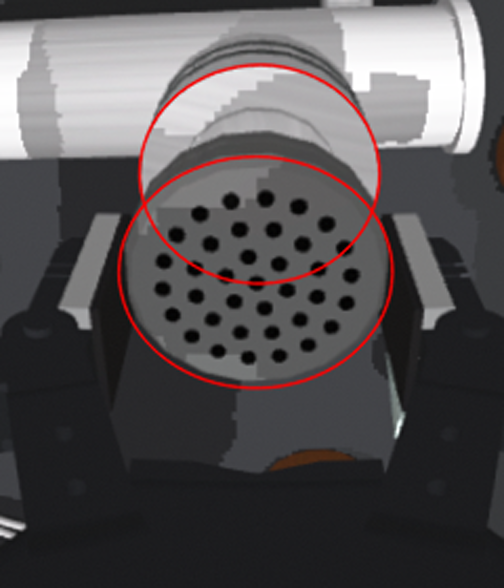

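{"method": "arm_command", "body": {
  "motion": [0.5,-0.04,0.015,0.15,0,0,0,0.5,-0.04,0.015,0.35,0,0,0,0.5,-0.04,0.015,0.55,0,0,0,0.5,-0.04,0.015,0.65,0,0,0,0.5,-0.04,0.015,0.7,0,0,0,0.5,-0.04,0.015,0.74,0,0,0,0.5,-0.04,0.015,0.74,0,0,0]
}}

```text
time: 12.5
tool_pos: [647.2, -117.1, 135.5]
eef_rot: [1.0, 0.003, -0.0, -0.0]
wrist_force: [-0.1, 0.4, -1.4]
opening: 0.585
grip_force: 36.9
```

{"method": "arm_command", "body": {
  "motion": [0.5,0,0,0.03,0,0,0,0.5,0,0,0.05,0,0,0,0.5,0,0,0.07,0,0,0,0.5,0,0,0.07,0,0,0]
}}

```text
time: 12.83
tool_pos: [647.3, -117.1, 133.1]
eef_rot: [1.0, 0.003, 0.0, -0.0]
wrist_force: [0.0, 0.8, -0.7]
opening: 0.585
grip_force: 36.9
```

{"method": "arm_command", "body": {
  "motion": [0.5,-0.02,0,0.02,0,0,0,0.5,-0.02,0,0.04,0,0,0,0.5,-0.02,0,0.06,0,0,0,0.5,-0.02,0,0.06,0,0,0]
}}

```text
time: 13.17
tool_pos: [646.4, -117.1, 130.5]
eef_rot: [1.0, 0.003, -0.0, -0.0]
wrist_force: [-0.7, -1.0, 0.1]
opening: 0.589
grip_force: 36.9
```

{"method": "arm_command", "body": {
  "motion": [0.5,0,0,0.02,0,0,0,0.5,0,0,0.04,0,0,0,0.5,0,0,0.05,0,0,0,0.5,0,0,0.05,0,0,0]
}}

```text
time: 13.5
tool_pos: [646.5, -117.2, 129.0]
eef_rot: [1.0, 0.003, 0.0, 0.0]
wrist_force: [-1.3, 0.1, 3.0]
opening: 0.583
grip_force: 37.2
```

{"method": "arm_command", "body": {
  "motion": [1,0,0,0,0,0,0,1,0,0,0,0,0,0,1,0,0,0,0,0,0,1,0,0,-0.5,0,0,0,1,0,0,-1,0,0,0,1,0,0,-1,0,0,0]
}}

```text
time: 14.0
tool_pos: [648.4, -117.5, 172.4]
eef_rot: [1.0, 0.003, 0.003, 0.0]
wrist_force: [0.8, -0.4, 0.3]
opening: 1.002
grip_force: 0.0
```

Run:
```python
from h import *
w,s=look('plate_centre',138,'w8'); print(s['tool_pos'])
w,s=look('plate_centre',138,'w8'); print(s['tool_pos'])
circ(w,s,(646.3,-117.4,145),26);circ(w,s,(646.3,-117.4,131),30)
a=cv2.resize(w['image'][200:440,200:440],None,fx=1.7,fy=1.7,interpolation=cv2.INTER_CUBIC)
q=cams.capture('scene'); b=cv2.resize(q['image'][190:290,200:292],None,fx=4.08,fy=4.08,interpolation=cv2.INTER_CUBIC)
cv2.imwrite('pics/w8.png',np.hstack([a,b]))
to([500,-117,180],0)
```

```text
plate_centre 0.98 [320.7 285.7] [ 647.5 -117.2  138. ]
[ 648.38241205 -117.53139904  172.35019657]
plate_centre 0.69 [324.2 284. ] [ 648.2 -118.6  138. ]
[ 646.91029872 -117.19921914  169.31241213]
t 14.25 tcp [ 645.9 -117.   167.7] shift [-3.648 -0.025 -0.301] turn [-0.002  0.014  0.065]
```

View pics/w8.png

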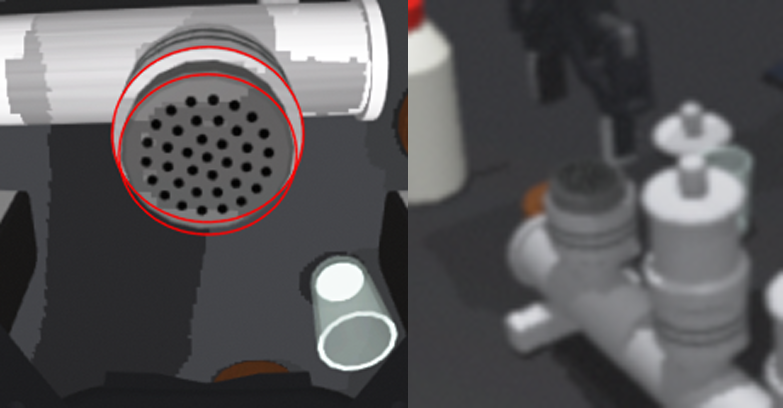

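{"method": "arm_command", "body": {
  "motion": [1,-1,0,0,0,0,0,1,-2,0,0,0,0,0,1,-3,-0.3,0,0,0,0,1,-3.8,-1.1,0,0,0,0,1,-4.5,-2.0,0.2,0,0,0,1,-5.0,-3.0,0.5,0,0,0,1,-5.1,-4.0,0.8,0,0,0,1,-5.1,-4.7,1,0,0,0,1,-5.1,-4.9,1,0,0,0,1,-5.1,-4.9,1,0,0,0]
}}

```text
time: 15.08
tool_pos: [440.3, 80.8, 127.8]
eef_rot: [1.0, 0.006, -0.001, -0.0]
wrist_force: [-0.4, -0.2, 0.1]
opening: 1.001
grip_force: 0.0
```

{"method": "arm_command", "body": {
  "motion": [1,0,0,0,0,0,0,1,0,0,0,0,0,0]
}}

```text
time: 15.25
tool_pos: [441.2, 76.2, 128.6]
eef_rot: [1.0, 0.003, -0.0, 0.0]
wrist_force: [0.6, -0.1, -0.8]
opening: 1.0
grip_force: 0.0
```

Run:
```python
from h import *
w,s=look('funnel_centre',30,'w9'); print(s['tool_pos'])
circ(w,s,(442.2,79,60),29); circ(w,s,(442.2,79,60),22)
cv2.imwrite('pics/w9.png',cv2.resize(w['image'][150:480,180:460],None,fx=1.7,fy=1.7,interpolation=cv2.INTER_CUBIC))
to([442.2,79,13],0)
```

```text
[441.22205383  76.23057264 128.55942812]
t 15.35 tcp [441.4  76.  128.7] shift [ 0.021 -0.077  2.894] turn [ 0.005 -0.     0.04 ]
```

View pics/w9.png

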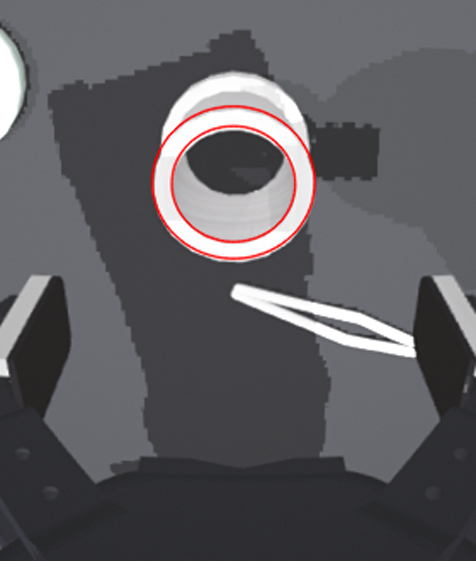

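{"method": "arm_command", "body": {
  "motion": [1,0.02,-0.07,0.8,0,0,0,1,0.02,-0.07,1.6,0,0,0,1,0.02,-0.07,2.3,0,0,0,1,0.02,-0.07,2.7,0,0,0,1,0.02,-0.07,2.88,0,0,0,1,0.02,-0.07,2.88,0,0,0,0.5,0.02,-0.07,2.88,0,0,0,0.5,0.02,-0.07,2.88,0,0,0,0.5,0.02,-0.07,2.88,0,0,0,0.5,0.02,-0.07,2.88,0,0,0]
}}

```text
time: 16.18
tool_pos: [442.7, 80.2, 14.8]
eef_rot: [1.0, 0.003, 0.001, -0.0]
wrist_force: [-0.4, -1.5, 5.8]
opening: 0.608
grip_force: 35.8
```

{"method": "arm_command", "body": {
  "motion": [0.5,0,0,0,0,0,0,0.5,0,0,0,0,0,0]
}}

```text
time: 16.35
tool_pos: [442.7, 80.2, 14.8]
eef_rot: [1.0, 0.003, 0.001, -0.0]
wrist_force: [-0.6, -1.6, 6.2]
opening: 0.614
grip_force: 35.8
```

{"method": "arm_command", "body": {
  "motion": [0.5,0,0,-0.6,0,0,0,0.5,0,0,-1.5,0,0,0,0.5,0,0.4,-2.3,0,0,0,0.5,0,1.2,-3.0,0,0,0,0.5,0.2,2.1,-3.6,0,0,0,0.5,0.8,3,-4.1,0,0,0,0.5,1.4,3.8,-4.4,0,0,0,0.5,2.1,4.5,-4.4,0,0,0,0.5,3.0,4.9,-4.4,0,0,0,0.5,4.0,4.94,-4.4,0,0,0]
}}

```text
time: 17.18
tool_pos: [601.5, -122.5, 191.6]
eef_rot: [1.0, -0.0, 0.001, 0.002]
wrist_force: [0.6, -1.5, -0.7]
opening: 0.609
grip_force: 38.0
```

{"method": "arm_command", "body": {
  "motion": [0.5,0.7,0,0,0,0,0,0.5,1.05,0,0,0,0,0,0.5,1.09,0,0,0,0,0,0.5,1.09,0,0,0,0,0,0.5,1.09,0,0,0,0,0,0.5,1.09,0,0,0,0,0]
}}

```text
time: 17.68
tool_pos: [643.8, -116.0, 190.0]
eef_rot: [1.0, 0.003, -0.0, 0.0]
wrist_force: [-0.4, -0.4, -1.8]
opening: 0.61
grip_force: 37.9
```

Run:
```python
from h import *
w,s=look('funnel_centre',205,'w10'); print(s['tool_pos'],s['grip_force'])
w,s=look('funnel_centre',205,'w10')
c=s['tool_pos']; circ(w,s,(c[0]-.5,c[1],c[2]+45.2),29); circ(w,s,(646.3,-117.4,145),26)
cv2.imwrite('pics/w10.png',cv2.resize(w['image'][200:480,200:440],None,fx=2.1,fy=2.1,interpolation=cv2.INTER_CUBIC))
to([646.3,-117.4,151],0)
```

```text
funnel_centre 0.79 [323.8 337.5] [ 642.3 -117.   205. ]
[ 643.81718603 -115.98293403  190.00963891] 37.93871248423186
funnel_centre 0.77 [321.9 339.7] [ 641.5 -116.1  205. ]
t 17.88 tcp [ 644.6 -115.9  190. ] shift [0.043 0.038 0.974] turn [ 0.001 -0.002  0.063]
```

View pics/w10.png

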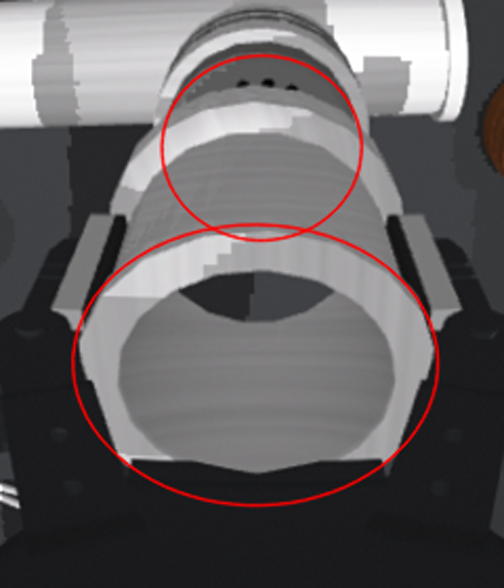

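{"method": "arm_command", "body": {
  "motion": [0.5,0.065,0.03,0.1,0,0,0,0.5,0.065,0.03,0.3,0,0,0,0.5,0.065,0.03,0.5,0,0,0,0.5,0.065,0.03,0.62,0,0,0,0.5,0.065,0.03,0.7,0,0,0,0.5,0.065,0.03,0.7,0,0,0,0.5,0.065,0.03,0.7,0,0,0]
}}

```text
time: 18.47
tool_pos: [647.6, -117.0, 161.1]
eef_rot: [1.0, 0.003, -0.0, -0.0]
wrist_force: [0.6, -0.4, -0.8]
opening: 0.614
grip_force: 37.9
```

Run:
```python
from h import *
w,s=look('funnel_centre',178,'w11')
q=cams.capture('scene'); p=cams.capture('top')
X,Y=646.3,-117.4
K=8
for im,(a,b,c,d) in ((q,(190,290,200,330)),(p,(120,220,330,460))):
    for z,r in ((145,26),):
        t=np.linspace(0,6.2832,60); P=np.array([proj(im,(X+r*np.cos(u),Y+r*np.sin(u),z)) for u in t])
        cv2.polylines(im['image'],[np.int32(P*8)],True,(0,0,255),1,cv2.LINE_AA,3)
cv2.imwrite('pics/w11c.png',np.hstack([cv2.resize(q['image'][190:290,200:300],None,fx=4,fy=4,interpolation=cv2.INTER_CUBIC),cv2.resize(w['image'][200:440,210:430],(367,400))]))
to([647.1,-117,151],0)
```

```text
funnel_centre 0.91 [320.6 339. ] [ 646.5 -116.7  178. ]
t 18.67 tcp [ 647.9 -117.   161.9] shift [-0.02  -0.001  0.272] turn [ 0.001 -0.007  0.064]
```

View pics/w11c.png

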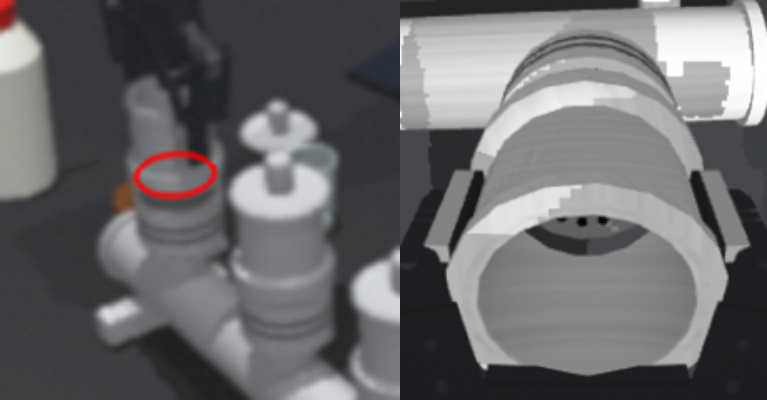

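The scene view shows the funnel centred over the plate outline, so I lower it.

{"method": "arm_command", "body": {
  "motion": [0.5,-0.02,0,0.05,0,0,0,0.5,-0.02,0,0.1,0,0,0,0.5,-0.02,0,0.15,0,0,0,0.5,-0.02,0,0.2,0,0,0,0.5,-0.02,0,0.22,0,0,0,0.5,-0.02,0,0.22,0,0,0]
}}

```text
time: 19.17
tool_pos: [646.7, -117.0, 152.3]
eef_rot: [1.0, 0.003, -0.0, -0.0]
wrist_force: [0.1, -0.4, -1.0]
opening: 0.611
grip_force: 37.9
```

{"method": "arm_command", "body": {
  "motion": [0.5,0,0,0.02,0,0,0,0.5,0,0,0.04,0,0,0,0.5,0,0,0.06,0,0,0,0.5,0,0,0.06,0,0,0]
}}

```text
time: 19.5
tool_pos: [647.0, -117.0, 150.9]
eef_rot: [1.0, 0.003, 0.0, 0.0]
wrist_force: [-2.3, 1.0, 3.0]
opening: 0.61
grip_force: 38.4
```

{"method": "arm_command", "body": {
  "motion": [1,0,0,0,0,0,0,1,0,0,0,0,0,0,1,0,0,0,0,0,0,1,0,0,-0.8,0,0,0,1,0,0,-1.6,0,0,0,1,-0.5,0.2,-1.8,0,0,0,1,-1.2,0.9,-1.8,0,0,0,1,-1.9,1.6,-1.6,0,0,0,1,-2.6,2.3,-1.2,0,0,0,1,-3.3,3.0,-0.8,0,0,0]
}}

```text
time: 20.33
tool_pos: [516.1, -237.6, 183.4]
eef_rot: [1.0, 0.004, 0.001, 0.0]
wrist_force: [0.8, -1.5, -0.4]
opening: 0.999
grip_force: 0.0
```

{"method": "arm_command", "body": {
  "motion": [1,-0.7,0.7,0.4,0,0,0,1,-1.3,1.4,0.8,0,0,0,1,-1.57,1.9,0.8,0,0,0,1,-1.57,1.95,0.8,0,0,0,1,-1.57,1.95,0.8,0,0,0,1,-1.57,1.95,0.8,0,0,0,0.6,-1.57,1.95,0.8,0,0,0,0.6,-1.57,1.95,0.8,0,0,0]
}}

```text
time: 21.0
tool_pos: [455.9, -313.7, 151.2]
eef_rot: [1.0, 0.005, 0.0, -0.0]
wrist_force: [0.9, 0.1, 0.1]
opening: 0.749
grip_force: 0.0
```

Run:
```python
from h import *
w,s=look('lid_centre',25,'w12'); print(s['tool_pos'])
circ(w,s,(452,-316,12),31); circ(w,s,(452,-316,34),9)
cv2.imwrite('pics/w12.png',cv2.resize(w['image'][150:480,180:460],None,fx=1.7,fy=1.7,interpolation=cv2.INTER_CUBIC))
to([452,-316,15],0)
```

```text
lid_centre 0.85 [325.  237.3] [ 452.9 -316.2   25. ]
[ 455.86223323 -313.65339506  151.23925556]
t 21.1 tcp [ 455.5 -314.   151.2] shift [-0.09   0.05   3.405] turn [-0.001 -0.004  0.081]
```

View pics/w12.png

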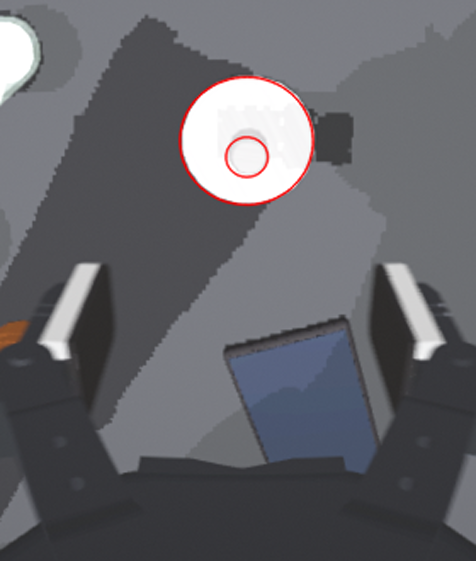

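{"method": "arm_command", "body": {
  "motion": [0.5,-0.08,0.05,0.8,0,0,0,0.5,-0.08,0.05,1.6,0,0,0,0.5,-0.08,0.05,2.4,0,0,0,0.5,-0.08,0.05,3.0,0,0,0,0.5,-0.08,0.05,3.3,0,0,0,0.5,-0.08,0.05,3.35,0,0,0,0.5,-0.08,0.05,3.35,0,0,0,0.5,-0.08,0.05,3.35,0,0,0]
}}

```text
time: 21.77
tool_pos: [452.3, -317.0, 17.9]
eef_rot: [1.0, 0.004, 0.0, 0.0]
wrist_force: [0.4, -0.4, -0.3]
opening: 0.496
grip_force: 0.0
```

```bash
python3 -c "
from h import *
to([452.2,-316.2,16],0)"
```

```text
t 21.77 tcp [ 452.3 -317.    17.9] shift [-0.002 -0.021  0.046] turn [ 0.005 -0.009  0.068]
```

{"method": "arm_command", "body": {
  "motion": [0.5,0,-0.01,0.04,0,0,0,0.1,0,-0.01,0.04,0,0,0,0.1,0,-0.01,0.04,0,0,0,0.1,0,-0.01,0.04,0,0,0,0.1,0,-0.01,0.04,0,0,0,0.1,0,-0.01,0.04,0,0,0,0.1,0,-0.01,0.04,0,0,0]
}}

```text
time: 22.35
tool_pos: [452.0, -316.8, 16.4]
eef_rot: [1.0, 0.003, 0.001, 0.0]
wrist_force: [-1.3, 0.2, 5.5]
opening: 0.189
grip_force: 34.0
```

{"method": "arm_command", "body": {
  "motion": [0.1,0,0,-0.6,0,0,0,0.1,0,0,-1.5,0,0,0,0.1,0.2,-0.2,-2.4,0,0,0,0.1,0.6,-0.6,-3.2,0,0,0,0.1,1.1,-1.1,-3.9,0,0,0,0.1,1.7,-1.7,-4.4,0,0,0,0.1,2.3,-2.4,-4.9,0,0,0,0.1,2.9,-3.1,-5.3,0,0,0,0.1,3.5,-3.7,-5.6,0,0,0,0.1,4.1,-4.3,-5.6,0,0,0]
}}

```text
time: 23.18
tool_pos: [616.4, -141.9, 243.0]
eef_rot: [1.0, 0.004, 0.002, 0.0]
wrist_force: [1.2, -0.3, -0.9]
opening: 0.192
grip_force: 34.6
```

{"method": "arm_command", "body": {
  "motion": [0.1,0.5,-0.5,0,0,0,0,0.1,0.76,-0.69,0,0,0,0,0.1,0.76,-0.69,0,0,0,0,0.1,0.76,-0.69,0,0,0,0,0.1,0.76,-0.69,0,0,0,0,0.1,0.76,-0.69,0,0,0,0]
}}

```text
time: 23.68
tool_pos: [643.6, -117.4, 239.6]
eef_rot: [1.0, 0.002, -0.0, 0.0]
wrist_force: [-0.4, -0.1, -0.8]
opening: 0.191
grip_force: 34.6
```

Run:
```python
from h import *
w,s=look('lid_centre',249,'w13')
w,s=look('lid_centre',249,'w13')
c=s['tool_pos']; circ(w,s,(c[0],c[1],c[2]-4.4),31); circ(w,s,(646.3,-117.4,196),29)
cv2.imwrite('pics/w13.png',cv2.resize(w['image'][200:480,200:440],None,fx=2.1,fy=2.1,interpolation=cv2.INTER_CUBIC))
to([646.4,-117.4,205.4],0)
```

```text
lid_centre 0.61 [318.4 324.7] [ 645.  -115.8  249. ]
lid_centre 0.4 [585.1 212.2] [ 695.3 -233.   249. ]
t 23.88 tcp [ 644.2 -116.5  239.7] shift [0.055 0.023 0.857] turn [ 0.002 -0.     0.052]
```

View pics/w13.png

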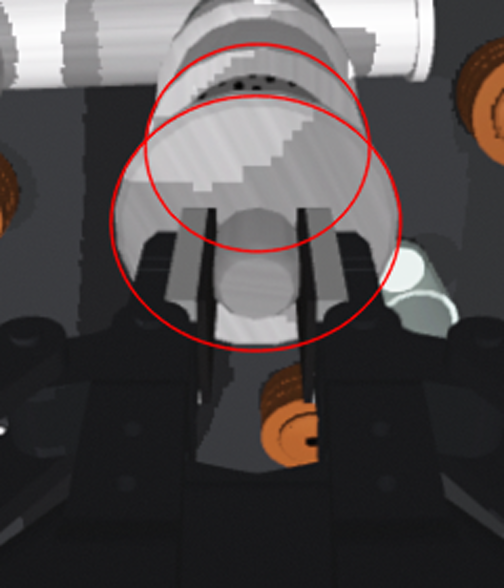

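{"method": "arm_command", "body": {
  "motion": [0.1,0.06,0.015,0.1,0,0,0,0.1,0.06,0.015,0.3,0,0,0,0.1,0.06,0.015,0.5,0,0,0,0.1,0.06,0.015,0.6,0,0,0,0.1,0.06,0.015,0.65,0,0,0,0.1,0.06,0.015,0.65,0,0,0,0.1,0.06,0.015,0.65,0,0,0]
}}

```text
time: 24.47
tool_pos: [647.1, -116.2, 213.3]
eef_rot: [1.0, 0.003, -0.0, -0.0]
wrist_force: [-1.0, -0.4, -0.1]
opening: 0.189
grip_force: 34.6
```

{"method": "arm_command", "body": {
  "motion": [0.1,0,0,0.04,0,0,0,0.1,0,0,0.08,0,0,0,0.1,0,0,0.12,0,0,0,0.1,0,0,0.15,0,0,0,0.1,0,0,0.15,0,0,0]
}}

```text
time: 24.88
tool_pos: [646.9, -116.2, 207.2]
eef_rot: [1.0, 0.003, -0.0, -0.0]
wrist_force: [-0.4, -0.4, -1.0]
opening: 0.188
grip_force: 34.6
```

{"method": "arm_command", "body": {
  "motion": [0.1,0,0.01,0.02,0,0,0,0.1,0,0.01,0.04,0,0,0,0.1,0,0.01,0.05,0,0,0,0.1,0,0.01,0.06,0,0,0,0.1,0,0.01,0.06,0,0,0]
}}

```text
time: 25.3
tool_pos: [647.2, -116.7, 205.5]
eef_rot: [1.0, 0.003, 0.0, 0.0]
wrist_force: [-1.2, -0.4, 2.9]
opening: 0.188
grip_force: 34.9
```

{"method": "arm_command", "body": {
  "motion": [0.5,0,0,0,0,0,0,0.5,0,0,0,0,0,0,0.5,0,0,0,0,0,0,0.5,0,0,-0.3,0,0,0,0.5,0,0,-0.8,0,0,0,0.5,0,0,-1.6,0,0,0,0.5,-0.6,0,-2,0,0,0,0.5,-1.4,0,-2,0,0,0,0.5,-2,0,-2,0,0,0,0.5,-2,0,-2,0,0,0]
}}

```text
time: 26.13
tool_pos: [563.1, -117.9, 286.0]
eef_rot: [1.0, 0.003, -0.001, 0.0]
wrist_force: [1.2, 0.1, -0.5]
opening: 0.498
grip_force: 0.0
```

Run:
```python
from h import *
print(get_state()['tool_pos'],get_state()['opening'])
E_=np.array([646.3,-117.4])
for cam in ('scene','top'):
    p=cams.capture(cam); save(p,'end_'+cam)
    for n,z in (('base_centre',115),('plate_centre',138),('funnel_centre',166),('lid_centre',214),('unit_a',95)):
        e=proj(p,(*E_,z))
        for d in models.place_of(n,p)[:4]:
            if n=='unit_a' or np.hypot(*(d['pixel']-e))<12: print(cam,n,round(d['conf'],2),np.round(d['pixel'],1),'expected',e.round(1),on_z(p,d['pixel'],z).round(0))
# compare silhouette of lid tops (bright disc) with finished units in the scene view
```

```text
[ 563.11530669 -117.94200791  285.99129188] 0.4979915452343616
scene base_centre 0.61 [244.8 241.2] expected [244.2 242.5] [ 642. -122.  115.]
scene funnel_centre 0.8 [245.2 225.2] expected [242.9 226.6] [ 638. -120.  166.]
scene lid_centre 0.65 [242.2 210.5] expected [241.5 211. ] [ 643. -119.  214.]
scene unit_a 0.94 [300.5 295.4] expected [244.7 248.5] [633. 136.  95.]
scene unit_a 0.66 [273.1 271.5] expected [244.7 248.5] [637.  17.  95.]
top funnel_centre 0.56 [381.6 172.6] expected [386.7 172.7] [ 646. -107.  166.]
top lid_centre 0.68 [390.7 164.9] expected [390.3 166.1] [ 648. -118.  214.]
top unit_a 0.87 [262.7 187.6] expected [382.  181.2] [634. 136.  95.]
```

```bash
python3 -c "
from h import *
print(manip.close_job())"
```

```text
the job is handed in; nothing more can be done
None
```

I built the filter unit on the free place (base, plate, funnel, lid) and handed the job in at about 27 s. The last camera check put the lid within about 2 px of where it should be; the hand-in returned no verdict.

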